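# Weigh a microscope objective on the sprung hook

## Task

Hang the microscope objective that has the hanging frame on top onto the sprung hook of the scale, letting the spring take its unknown weight gradually, so that the hook neither jerks, springs nor bottoms out when you let go. Wait until hook and objective hang still, and only then press the record key on the readout, fully down, and release it. Leave the other objectives and the bottle where they stand.

Things in the scene. Friction and masses are not known exactly. Their poses are not given: they have to be found in the camera images.
- lens: Steel objective, 48 mm across, 148 mm tall, 0.3-0.85 kg (unknown), with a hanging frame on top; stands upright. Origin: centre of underside, z up. Frame: plate 12 mm thick (its x), 40 wide (y), 68-112 mm above origin; a window goes through it along x, 24 wide, floor at 68, roof an inverted V, apex 102, 95 at the sides. On top the square stem to grip, 16 x 16 mm, 112-148 mm up. Same after a half turn.
- lens_eye (a point): Apex of the window's V roof, at the middle of the plate's thickness, 102 mm above the objective's underside: the point that rests on the hook.
- lens_stem (a point): Centre of the square stem, 130 mm above the objective's underside.
- stand: Fixed scale stand: grey base 110 x 130 mm reaching 50 mm from the origin towards the hook, column 30 x 50 mm, 276 mm tall. Origin: under the column at table height, z up. The hook reaches out along the stand's -x; its slide block reaches to x = -38 mm.
- hook_seat (a point): Top of the hook's rod, mid-seat: 135.5 mm from the column axis along the stand's -x, 200 mm above the table when empty; moves with the hook. The hook is a level steel rod 6 mm thick along the stand's x, open to -x. Its upturned tip, 22 mm beyond the seat point, rises 10 mm above the rod's top; a collar (18 mm dia.) bounds the seat 18.5 mm behind that point.
- hook (a joint): Dip of the sprung hook in m: 0 empty, growing downward, 7.7 mm per newton (130 N/m); lightly damped, so it bounces for a second or two. Lower stop at 0.085. It must never move faster than 0.08 m/s, up or down (set free within some 4 mm of its balance it stays slower), nor pass 0.082.
- key (a joint): Travel of the record key in m: 0 up, 0.006 fully down (4 N); springs back.
- key_top (a point): Centre of the top of the round record key, 26 mm across, about 60 mm above the table, on the readout (a fixed white box 130 x 120 x 40 mm with a dark blank screen).
- lens_b: Plain objective without a frame, 40 mm across, 66 mm tall, standing upright; leave alone. Origin: centre of its underside.
- lens_c: Plain objective without a frame, 46 mm across, 78 mm tall, standing upright; leave alone. Origin: centre of its underside.
- bottle: White plastic bottle, 60 mm across, 150 mm tall; leave alone. Origin: centre of its underside.
Things that resemble listed ones, but are neither listed nor needed, are in the scene too. Leave any red or turquoise look-alike of the lens alone.

How it is judged (in metres and radians):
On the way, in this order (a step that is already met when the one before it is completed fails the run):
1. the objective hangs on the hook, let go, and has hung still for 0.8 s (distance between lens_eye and hook_seat below 0.018 m and value of joint hook above 0.012 m and angle between lens's own z axis and vertical below 0.25 rad and velocity of joint hook between -0.02 and 0.02 m/s and linear speed of lens below 0.04 m/s and contact force between the fingers and lens below 0.1 N), for 0.8 s.
2. the record key is pressed down (value of joint key above 0.004 m), for 0.05 s.
At the end, for the whole second after the job is handed in: The objective hangs on the hook's seat (eye within 18 mm of the seat point, tilted less than 0.25 rad, hook dipped more than 12 mm), at rest (hook slower than 0.02 m/s, objective slower than 0.04 m/s), and the record key has sprung back (below 2 mm) (distance between lens_eye and hook_seat below 0.018 m and value of joint hook above 0.012 m and angle between lens's own z axis and vertical below 0.25 rad and velocity of joint hook between -0.02 and 0.02 m/s and linear speed of lens below 0.04 m/s and value of joint key below 0.002 m); the robot touches nothing.
It fails at once if the hook jerks or bounces: it moves faster than 0.08 m/s (velocity of joint hook above 0.08 m/s or velocity of joint hook below -0.08 m/s).
It fails at once if the hook is pushed down to its lower stop (beyond 82 mm) (value of joint hook above 0.082 m).
It fails at once if the objective is forced against the scale with more than 15 N (contact force between lens and stand above 15 N).
It fails at once if the record key is pressed while the objective is not hanging still on the hook (value of joint key above 0.003 m and not (distance between lens_eye and hook_seat below 0.018 m and value of joint hook above 0.012 m and angle between lens's own z axis and vertical below 0.25 rad and velocity of joint hook between -0.02 and 0.02 m/s and linear speed of lens below 0.04 m/s)).
It fails at once if another objective or the bottle is moved by more than 20 mm (distance of any of lens_b, lens_c, bottle from where it was at the start of the episode above 0.02 m).
It also fails if it takes over 62 s, if anything falls off the work surface, if the arm or the gripper's body presses on something with over 40 N, if the wrist force passes 120 N, or if a joint passes its speed limit or range.

## Robot

A 6-joint arm with a two-finger parallel gripper is mounted at the origin on the work surface. World frame = base frame: x ahead of the robot, y to its left, z up, the work surface at z = 0. Lengths are in mm, angles in rad, forces in N, time in s.
With the tool pointing down it reaches from about 275 to 750 mm from the base axis. Payload 10.2 kg.
Tool frame: the origin (TCP) lies at the very end of the fingers, on their centre line; the grasp point (between the pads) lies 19 mm behind it; z points along the fingers, x is the direction in which the jaws open and shut, and the axes are right-handed (so a half turn about z gives the same grasp; the last joint's range is limited). The gripper opens to 85 mm and grips with 20 to 120 N. Pads are 22 mm wide; open, the fingers measure 114 mm over their backs; the gripper's body (76 mm by 85 mm) begins 54 mm behind the grasp point. The pads swing forward as they close: fully open they stand 13 mm farther back than shut.
Start: joints at [-1.418, 0.313, 1.498, -0, 1.331, -0.223], TCP at [192.672, -488.374, 231.294] pointing down, gripper open.
Joint ranges: [-2.94, 2.94], [-0.97, 2.17], [0.19, 2.56], [-1.23, 4.37], [0.02, 3.11], [-2.88, 2.88]. Speed limits (rad/s): [2.39, 2.39, 3.01, 3.14, 3.14, 3.14].

## Interface

Orientations are given as a unit quaternion [w, x, y, z].
In Python, from rig import ctrl, cams gives the robot as it stands.
- The arm moves only by the tool play_rows, never from a script. Its argument "steps" is a list of rows, each a list of 2 entries, a list of its own where there are three numbers: the shift along the tool's x, y, z normalised to -1 to 1, where 1 is 0.75 m, then the turn, a rotation vector about the tool's x, y, z normalised to -1 to 1, where 1 is 45 degrees. A call has 1 to 20 rows; each row shifts and turns the commanded pose from where the row before left it, along the tool's axes as they then stand; what a row does not reach is not made up. A row lasts 1/10 s, in which the tool goes at most 50 mm and 8.59 degrees, less where a joint would pass 70% of its speed; a pose out of reach is approached as far as the arm can. A call with a number of a shift or a turn outside -1 to 1 is refused whole. A call with a gripper value outside its range is refused whole. "grip" is the closure, from 0 (fully open) to 1 (shut), set as the call begins (left out, the last holds). The fingers move at their own pace and stop on an object; "squeeze" is the grip in N (left out, the last holds). Time passes only in rows, so rows that do not move let the fingers close. It gives the time, the measured TCP pose, the force and the opening at its end, in the units of the state.
- ctrl.sense(): the state, without advancing time (a new reading comes with each control period).
- cams.capture(name): name is "side" or "top"; returns the picture (420x560x3 uint8, red, green, blue); there is no depth.
- cams.camera_info(name): a dict with "fx", "fy", "cx", "cy" (pixels), "xyz" and "attitude" of the camera in the world. Camera axes: x right, y up, looking along -z (the intrinsics and any distortion apply to the point x, -y, -z); pixel columns grow to the right and rows downward; lengths in mm; the calibration is good to about 2 mm. A picture is of the moment at which its call begins. camera_info takes no time and is no camera call.
- ctrl.finish_job(): hands the job in, once; it reports no verdict.
Trained networks look in the newest picture that a camera, given by its name, has taken for a name from the list of things; names that differ only in an ending like _2 or _b are one class to them, and where a whole thing is asked for, a point or a joint stands for the part that bears it (a point fixed in the world has none). Each returns a list of dicts, best first, with "p" (0 to 1); they miss things now and then, are a little off and sometimes report something else, mostly with a low value. They report only what shows in the picture. A call takes as long as a camera call. They do not tell look-alikes from the thing itself.
- cams.search_frame(camera, thing): "rect" ([centre column, centre row, width, height] in pixels, round what is visible of it).
- cams.tip_of(camera, thing): "pixel" ([column, row] in pixels: a listed point, or the origin of a listed thing).
The state is a dict: "time_s": time; "joints": joint angles; "dq": joint speeds; "tau": joint torques, N m; "eef_pos": TCP position; "ee_rot": TCP orientation; "force": force on the tool from outside, world axes, zero at the start; "wrist_torque": the same for the moment, N m; "grip_width": opening from 0.0 (shut) to 1.0 (fully open).
Only numpy, scipy, OpenCV 4.12 (cv2) and the standard library are available. Lean on these libraries where they do the work, as an engineer would, in place of code of your own. Each camera call takes 0.05 s, during which the arm holds its last target.

## Working session

There is one attempt and no reset: what is moved stays moved. The work goes in short steps, Python scripts to look and compute and a tool call to move; the robot and the scene stay as the last step left them, time stands still between calls to the robot, and variables do not carry over. Pictures are saved under pics/ and viewed, and the job is handed in when it is done.

Besides the shell and the picture viewer there is one more tool, called after "Request:" by a JSON object that holds its "op" and its "data". play_rows: Moves the arm, as the interface text tells. Its arguments: {"type":"object","properties":{"steps":{"type":"array"},"grip":{"type":"number"},"squeeze":{"type":"number"}},"required":["steps"]}

```bash
ls; mkdir -p pics
python3 - <<'E'
from rig import ctrl,cams
import cv2
print(ctrl.sense())
for n in("side","top"):
    im=cams.capture(n); cv2.imwrite(f"pics/{n}0.png",im[:,:,::-1]); print(n,cams.camera_info(n))
    for t in("lens","stand","key_top","hook_seat","lens_eye","lens_stem"):
        print(t,[(round(d["p"],2),[round(float(v)) for v in d["pixel"]]) for d in cams.tip_of(n,t)][:5])
print(ctrl.sense()["time_s"])
E
```

```text
pics
{'time_s': 0.0, 'joints': array([-1.41840948e+00,  3.13478991e-01,  1.49842954e+00,  2.26048337e-05,
        1.33099425e+00, -2.23405914e-01]), 'dq': array([-0.00065399,  0.00054335, -0.00179358,  0.00034697, -0.00069826,
       -0.00058854]), 'tau': array([-1.12334965e-03, -4.12267685e+01, -2.59745228e+01, -2.51963884e-04,
        4.10290013e-03, -6.15284932e-06]), 'eef_pos': array([ 192.63242482, -488.1133753 ,  230.72307829]), 'ee_rot': array([-4.86836178e-04,  8.26741946e-01, -5.62580950e-01, -4.38432550e-04]), 'force': array([ 0.54769226, -0.13300233, -0.79823739]), 'wrist_torque': array([ 0.00152386, -0.01863009, -0.04108314]), 'grip_width': 1.0000835147675042}
side {'fx': 532.6952887570263, 'fy': 532.6952887570263, 'cx': 279.3645036826535, 'cy': 212.53544540972294, 'xyz': array([  510.12474014, -1035.48250788,   976.4875783 ]), 'attitude': array([ 0.89563008,  0.44345849, -0.00733959, -0.03372629])}
lens [(0.89, [288, 298]), (0.79, [281, 270]), (0.77, [244, 278]), (0.67, [248, 317]), (0.61, [328, 336])]
stand [(0.84, [306, 212])]
key_top [(0.61, [273, 357])]
hook_seat [(0.69, [307, 213]), (0.6, [283, 178])]
lens_eye [(0.93, [282, 244]), (0.91, [290, 269]), (0.83, [334, 307])]
lens_stem [(0.88, [334, 296]), (0.79, [279, 234]), (0.56, [291, 260]), (0.23, [284, 178])]
top {'fx': 538.8872392195053, 'fy': 538.8872392195053, 'cx': 274.5054654089098, 'cy': 208.5504353567528, 'xyz': array([ 421.63935269,   32.6333203 , 1329.20354384]), 'attitude': array([-0.69885404, -0.05098069,  0.05028583,  0.7116708 ])}
lens [(0.81, [292, 225]), (0.75, [352, 260]), (0.72, [382, 186]), (0.7, [332, 223]), (0.56, [305, 264])]
stand [(0.8, [185, 191])]
key_top [(0.61, [433, 239])]
hook_seat [(0.56, [229, 207])]
lens_eye [(0.76, [296, 221]), (0.74, [388, 180]), (0.66, [336, 214])]
lens_stem [(0.9, [392, 178]), (0.75, [296, 220]), (0.67, [338, 212])]
0.7
```

View pics/side0.png

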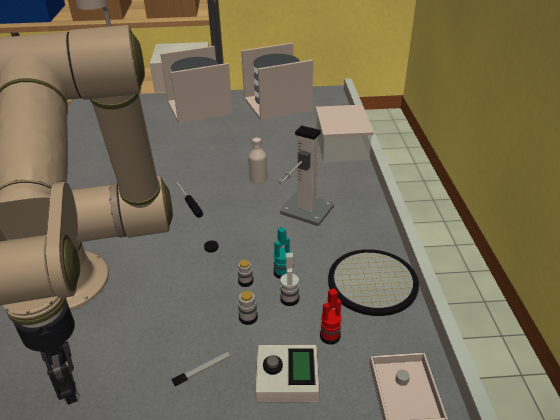

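View pics/top0.png

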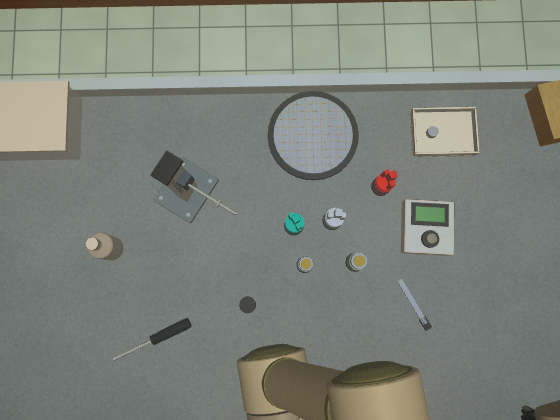

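Run:
```python
import cv2
a=cv2.imread("pics/side0.png")[150:400,200:400]
cv2.imwrite("pics/side0c.png",cv2.resize(a,None,fx=2.4*1.0,fy=2.4,interpolation=cv2.INTER_CUBIC))
a=cv2.imread("pics/top0.png")[140:300,150:460]
cv2.imwrite("pics/top0c.png",cv2.resize(a,None,fx=2.5,fy=2.5,interpolation=cv2.INTER_CUBIC))
```

```text
(no output)
```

View pics/side0c.png

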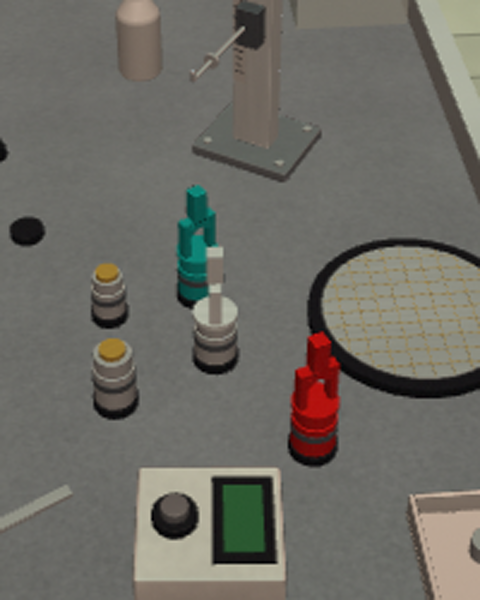

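View pics/top0c.png

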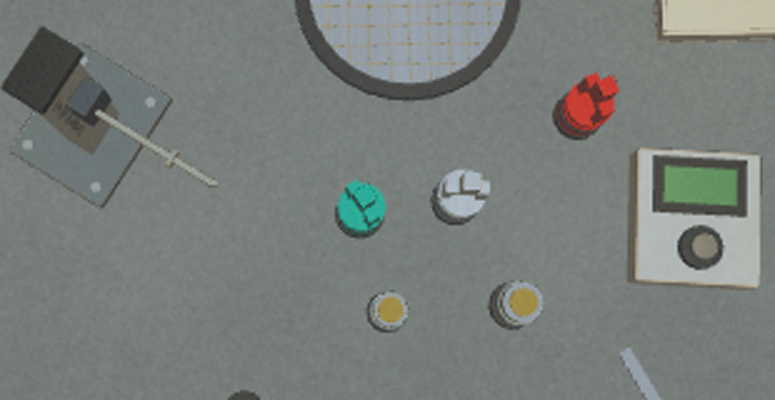

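```bash
cat > h.py <<'E'
import numpy as np, cv2
from scipy.spatial.transform import Rotation as R
from scipy.optimize import least_squares
I={'side':dict(f=532.695,c=(279.3645,212.5354),p=np.array([510.1247,-1035.4825,976.4876]),q=[0.89563008,0.44345849,-0.00733959,-0.03372629]),
'top':dict(f=538.887,c=(274.5055,208.5504),p=np.array([421.639,32.633,1329.2035]),q=[-0.69885404,-0.05098069,0.05028583,0.7116708])}
for d in I.values(): d['R']=R.from_quat(np.roll(d['q'],-1)).as_matrix()
def proj(n,P):
    d=I[n]; v=(np.atleast_2d(P)-d['p'])@d['R']
    return np.c_[d['c'][0]+d['f']*v[:,0]/-v[:,2], d['c'][1]-d['f']*v[:,1]/-v[:,2]]
def ray(n,px):
    d=I[n]; v=d['R']@np.array([(px[0]-d['c'][0])/d['f'],-(px[1]-d['c'][1])/d['f'],-1]); return d['p'],v
def atz(n,px,z):
    p,v=ray(n,px); return p+v*(z-p[2])/v[2]
def tri(s,t):
    r=least_squares(lambda P:np.r_[proj('side',P)[0]-s,proj('top',P)[0]-t],[400,0,100]); return r.x,r.fun
E
python3 - <<'E'
from h import *
np.set_printoptions(precision=1,suppress=True)
for n,s,t in [('lens',(288,298),(332,223)),('stem',(291,260),(338,212)),('eye',(290,269),(336,214)),('stand',(306,212),(185,191)),('hook',(283,178),(229,207)),('key',(273,357),(433,239)),('tealstem',(279,234),(296,220))]: print(n,*tri(s,t))
a=cv2.imread("pics/top0.png")
cv2.imwrite("pics/t1.png",cv2.resize(a[190:240,310:360],None,fx=12,fy=12,interpolation=cv2.INTER_CUBIC))
cv2.imwrite("pics/t2.png",cv2.resize(a[140:230,140:245],None,fx=7,fy=6.5,interpolation=cv2.INTER_CUBIC))
a=cv2.imread("pics/side0.png")
cv2.imwrite("pics/s1.png",cv2.resize(a[245:310,260:325],None,fx=9,fy=9,interpolation=cv2.INTER_CUBIC))
cv2.imwrite("pics/s2.png",cv2.resize(a[120:225,270:340],None,fx=5.5,fy=5.5,interpolation=cv2.INTER_CUBIC))
E
```

```text
lens [ 576.1 -109.8   -0.7] [-0.5  0.1 -0.  -0.5]
stem [ 585.  -110.5  127.5] [-0.2  0.  -0.  -0.2]
eye [ 583.5 -109.3   97.8] [ 0.2 -0.   0.   0.2]
stand [663.7 258.  -15.1] [ 0.5 -0.1  0.   0.4]
hook [587.6 128.4 200.9] [ 1.1 -0.2  0.   0.9]
key [ 526.8 -338.    67.4] [-0.8  0.1 -0.1 -0.9]
tealstem [565.8 -15.5 130.5] [ 1.  -0.2  0.1  0.9]
```

View pics/t1.png

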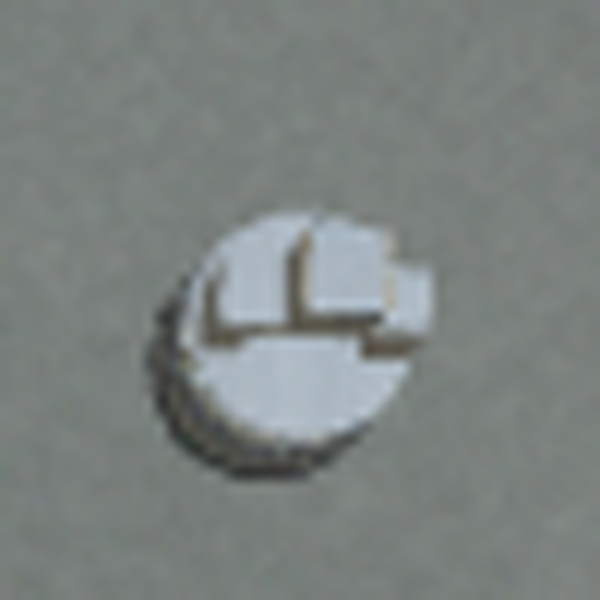

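View pics/t2.png

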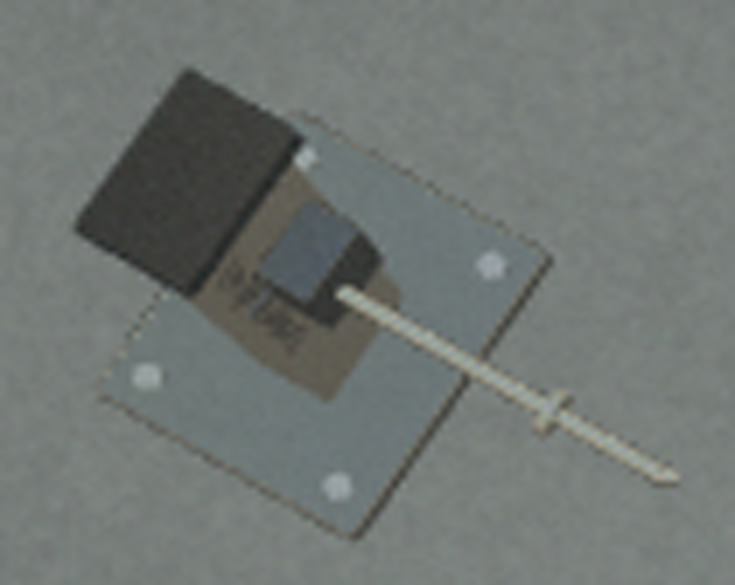

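View pics/s1.png

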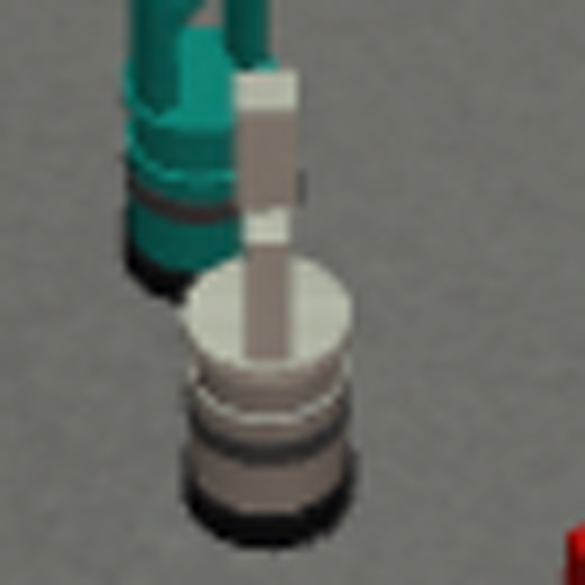

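View pics/s2.png

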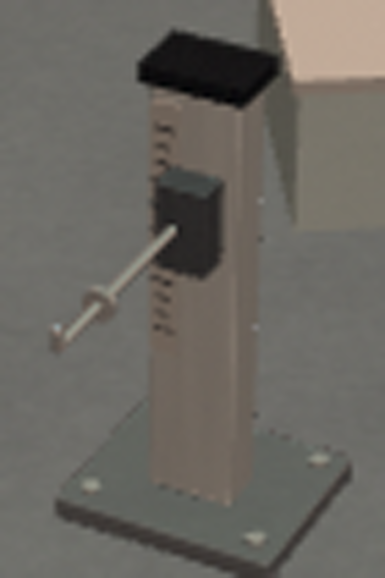

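```bash
cat > fit.py <<'E'
from h import *
np.set_printoptions(precision=2,suppress=True)
T2=lambda u,v:(140+u/7-.5,140+v/6.5-.5); S2=lambda u,v:(270+u/5.5-.5,120+v/5.5-.5)
T1=lambda u,v:(310+u/12-.5,190+v/12-.5); S1=lambda u,v:(260+u/9-.5,245+v/9-.5)
for n,s,t in [('tip',S2(57,330),T2(668,475)),('collar',S2(99,302),T2(550,412)),('start',S2(172,231),T2(345,292))]:
    print(n,*tri(s,t))
# stand fit: x,y,yaw, cap half sizes, base z ; image shifts free per camera small
def rot(P,x,y,a):
    c,s=np.cos(a),np.sin(a);P=np.array(P,float);return np.c_[x+c*P[:,0]-s*P[:,1],y+s*P[:,0]+c*P[:,1],P[:,2]]
def res(v):
    x,y,a,bz,st,stt,ss,sst=v
    M=[(-50,-65,bz),(-50,65,bz),(60,65,bz),(60,-65,bz)]
    A=rot(M,x,y,a)
    r=[]
    pt=proj('top',A)+[st,stt]; ps=proj('side',A)+[ss,sst]
    return A,pt,ps
tb=[T2(552,258),T2(355,538),T2(100,397),T2(300,112)]
sb=[S2(270,568),S2(57,503),S2(350,465)]
print('base z12',[atz('top',p,12) for p in tb],[atz('side',p,12) for p in sb])
print('stem top corners', [atz('top',T1(*p),148)[:2] for p in [(310,228),(388,230),(385,312),(303,310)]],[atz('side',S1(*p),148)[:2] for p in[(238,72),(298,72),(298,108),(235,108)]])
E
python3 fit.py
```

```text
tip [576.4  115.75 204.8 ] [ 0.28 -0.05  0.01  0.23]
collar [599.17 152.18 195.42] [ 0.28 -0.06  0.01  0.23]
start [640.68 214.91 194.45] [ 0.18 -0.04  0.01  0.14]
base z12 [array([688.15, 170.66,  12.  ]), array([581.44, 240.27,  12.  ]), array([637.17, 330.73,  12.  ]), array([747.13, 260.68,  12.  ])] [array([688.89, 167.72,  12.  ]), array([580.6 , 234.43,  12.  ]), array([744.32, 254.7 ,  12.  ])]
stem top corners [array([ 589.76, -102.4 ]), array([ 589.13, -116.78]), array([ 573.89, -115.68]), array([ 574.53, -100.6 ])] [array([ 573.95, -105.97]), array([ 589.44, -107.3 ]), array([ 588.24, -121.13]), array([ 572.11, -119.75])]
```

Candidates for the lens are the steel one at side (290,300) / top (334,217), the turquoise one at side (282,255) / top (294,223), and the red one at side (331,325) / top (385,182). The two plain objectives, at top (305,264) and (358,261), have no frame. I choose the steel one: the close crops show its plate, window frame and square stem. Its plate normal is about world x (yaw ≈ -4.5°). The stand's yaw is about 57°, and the hook seat is at about (588,134,200).

Request:
{"op": "play_rows", "data": {"steps": [[[0,0,0],[0,0,-0.178]],[[0,0,0],[0,0,-0.178]],[[0,0,0],[0,0,-0.178]],[[0,0,0],[0,0,-0.178]],[[0,0,0],[0,0,-0.178]],[[0,0,0],[0,0,-0.178]],[[0,0,0],[0,0,-0.178]],[[0,0,0],[0,0,-0.178]]], "grip": 0, "squeeze": 40}}

```text
time_s: 1.5
eef_pos: [192.7, -488.4, 231.3]
ee_rot: [-0.0, 0.999, -0.035, -0.0]
force: [-0.3, 0.1, 0.5]
grip_width: 1.002
```

Request:
{"op": "play_rows", "data": {"steps": [[[0.0342,-0.0388,0.0039],[0,0,0]],[[0.0342,-0.0388,0.0039],[0,0,0]],[[0.0342,-0.0388,0.0039],[0,0,0]],[[0.0342,-0.0388,0.0039],[0,0,0]],[[0.0342,-0.0388,0.0039],[0,0,0]],[[0.0342,-0.0388,0.0039],[0,0,0]],[[0.0342,-0.0388,0.0039],[0,0,0]],[[0.0342,-0.0388,0.0039],[0,0,0]],[[0.0342,-0.0388,0.0039],[0,0,0]],[[0.0342,-0.0388,0.0039],[0,0,0]],[[0.0342,-0.0388,0.0039],[0,0,0]],[[0.0342,-0.0388,0.0039],[0,0,0]],[[0.0342,-0.0388,0.0039],[0,0,0]],[[0.0342,-0.0388,0.0039],[0,0,0]],[[0,0,0],[0,0,0]],[[0,0,0],[0,0,0]],[[0,0,0],[0,0,0]]]}}

```text
time_s: 3.2
eef_pos: [581.4, -110.4, 190.5]
ee_rot: [0.0, 0.999, -0.039, -0.0]
force: [-0.5, -0.2, -0.3]
grip_width: 1.002
```

```bash
cat > look.py <<'E'
import sys
from rig import ctrl,cams
from h import *
np.set_printoptions(precision=2,suppress=True)
def look(tag,sb=None,tb=None):
    for n,b in (("side",sb),("top",tb)):
        if b is None: continue
        im=cams.capture(n)[:,:,::-1]; cv2.imwrite(f"pics/{tag}_{n}_full.png",im)
        u0,v0,u1,v1=b; k=min(8,780/(u1-u0),590/(v1-v0))
        cv2.imwrite(f"pics/{tag}_{n}.png",cv2.resize(im[v0:v1,u0:u1],None,fx=k,fy=k,interpolation=cv2.INTER_CUBIC)); print(n,'k',round(k,3),'o',u0,v0)
    s=ctrl.sense(); print(s['time_s'],s['eef_pos'],s['ee_rot'],s['force'],s['grip_width'])
    w,x,y,z=s['ee_rot']; print('psi',np.degrees(2*np.arctan2(y,x)),'joints',s['joints'])
E
python3 -c "
from look import *
look('a',(220,190,360,320),(280,150,400,240))"
```

```text
side k 4.538 o 220 190
top k 6.5 o 280 150
3.3 [ 581.42 -110.57  190.64] [ 0.    1.   -0.04  0.  ] [-0.49  0.4   0.09] 1.0004082974163355
psi -4.470483632994298 joints [-0.39  0.49  1.35 -0.    1.3  -0.31]
```

View pics/a_side.png

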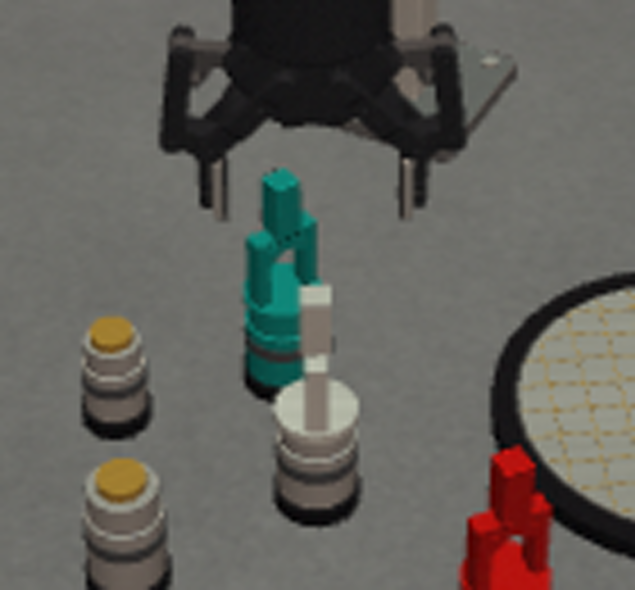

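View pics/a_top.png

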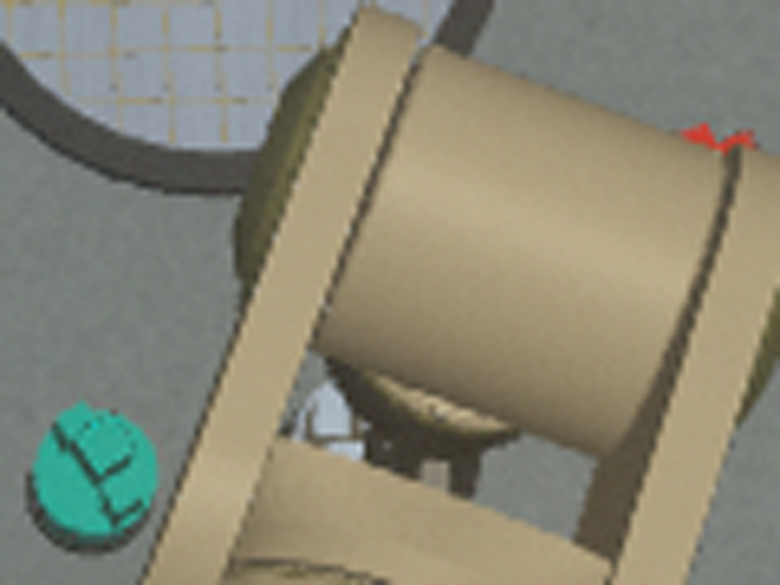

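```bash
python3 -c "
from h import *
print(proj('side',[581.4,-110.5,203.6]),220+314/4.538-.5,190+217/4.538-.5)
k=4.538
print([atz('side',(220+u/k-.5,190+v/k-.5),203.6) for u,v in((222,217),(406,217))])
print([atz('side',(220+u/k-.5,190+v/k-.5),148) for u,v in((300,288),(330,288),(331,303),(300,304))])
"
```

```text
[[289.15171085 235.24027655]] 288.69347730277656 237.31842221242837
[array([ 534.22349772, -113.72464432,  203.6       ]), array([ 625.23780867, -121.65836136,  203.6       ])]
[array([ 573.04288746, -107.52220168,  148.        ]), array([ 588.39420405, -108.84264308,  148.        ]), array([ 587.91555003, -120.30687659,  148.        ]), array([ 572.11097177, -119.71239761,  148.        ])]
```

Request:
{"op": "play_rows", "data": {"steps": [[[0,0,0.0128],[0,0,0]],[[0,0,0.0128],[0,0,0]],[[0,0,0.0128],[0,0,0]],[[0,0,0.0128],[0,0,0]],[[0,0,0.0128],[0,0,0]],[[0,0,0.0128],[0,0,0]],[[0,0,0.0128],[0,0,0]],[[0,0,0.0128],[0,0,0]],[[0,0,0],[0,0,0]]]}}

```text
time_s: 4.2
eef_pos: [581.3, -109.4, 112.0]
ee_rot: [-0.0, 0.999, -0.038, -0.001]
force: [0.4, 0.3, -0.1]
grip_width: 1.003
```

```bash
python3 -c "
from look import *
look('b',(220,190,360,320))"
```

```text
side k 4.538 o 220 190
4.25 [ 581.66 -109.57  112.92] [-0.    1.   -0.04 -0.  ] [-0.5   0.26 -0.36] 0.9996075836037408
psi -4.387884310253938 joints [-0.38  0.57  1.44 -0.    1.14 -0.31]
```

View pics/b_side.png

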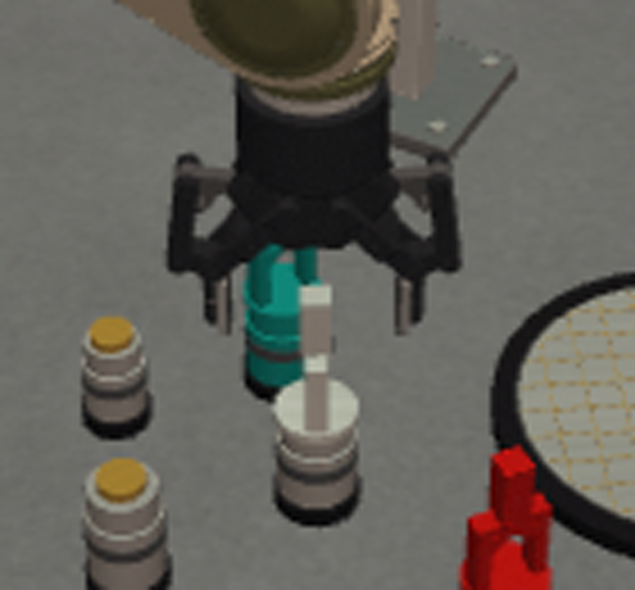

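Request:
{"op": "play_rows", "data": {"steps": [[[0,0.003,0],[0,0,0]],[[0,0,0],[0,0,0]]]}}

```text
time_s: 4.45
eef_pos: [582.0, -112.2, 114.1]
ee_rot: [0.0, 0.999, -0.038, 0.001]
force: [0.6, 0.1, -1.2]
grip_width: 1.001
```

Request:
{"op": "play_rows", "data": {"steps": [[[0,0,0],[0,0,0]],[[0,0,0],[0,0,0]],[[0,0,0],[0,0,0]],[[0,0,0],[0,0,0]],[[0,0,0],[0,0,0]],[[0,0,0],[0,0,0]],[[0,0,0],[0,0,0]],[[0,0,0],[0,0,0]],[[0,0,0],[0,0,0]],[[0,0,0],[0,0,0]]], "grip": 1, "squeeze": 45}}

```text
time_s: 5.45
eef_pos: [581.9, -111.9, 113.7]
ee_rot: [0.0, 0.999, -0.038, 0.0]
force: [1.5, -0.5, 1.7]
grip_width: 0.182
```

```bash
python3 -c "
from look import *
look('c',(220,190,360,320))"
```

```text
side k 4.538 o 220 190
5.5 [ 581.86 -111.94  113.68] [ 0.    1.   -0.04  0.  ] [1.34 0.33 1.1 ] 0.18180170102442414
psi -4.392988507841832 joints [-0.39  0.57  1.43  0.    1.14 -0.31]
```

View pics/c_side.png

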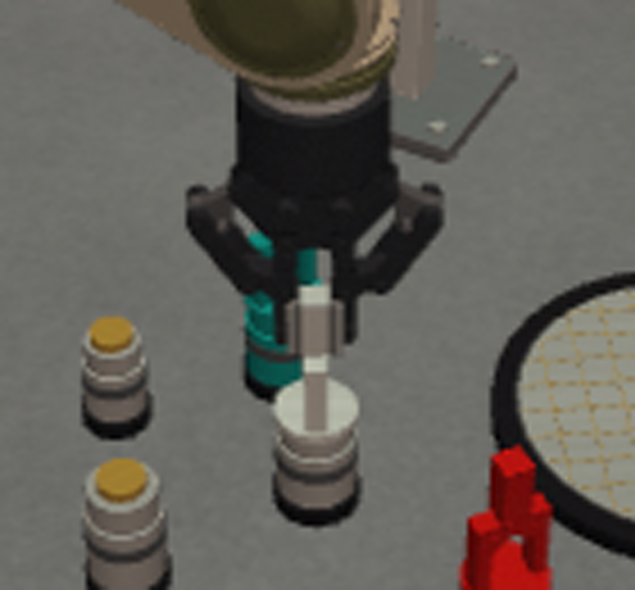

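Request:
{"op": "play_rows", "data": {"steps": [[[0,0,-0.0208],[0,0,0]],[[0,0,-0.0208],[0,0,0]],[[0,0,-0.0208],[0,0,0]],[[0,0,-0.0208],[0,0,-0.1706]],[[0,0,-0.0208],[0,0,-0.1706]],[[0,0,-0.0208],[0,0,-0.1706]],[[0,0,-0.0208],[0,0,-0.1706]],[[0,0,-0.0208],[0,0,-0.1706]],[[0,0,-0.0208],[0,0,-0.1706]],[[0,0,-0.0208],[0,0,-0.1706]],[[0,0,-0.0208],[0,0,-0.1706]],[[0,0,0],[0,0,0]],[[0,0,0],[0,0,0]],[[0,0,0],[0,0,0]],[[0,0,0],[0,0,0]]]}}

```text
time_s: 7.0
eef_pos: [581.4, -111.8, 283.9]
ee_rot: [-0.001, 0.879, 0.477, -0.001]
force: [0.5, 0.6, -7.1]
grip_width: 0.18
```

```bash
cat > fz.py <<'E'
from look import *
def fz(n=20):
    F=[]
    for i in range(n):
        cams.capture('side'); F.append(np.r_[ctrl.sense()['force'],ctrl.sense()['eef_pos']])
    F=np.array(F); print('F',F[:,:3].mean(0),'sd',F[:,:3].std(0),'pos',F[:,3:].mean(0))
    return F
E
python3 -c "
from fz import *
fz(16)
look('d',(200,100,360,260))"
```

```text
F [ 0.07 -0.02 -6.67] sd [0.44 0.57 0.61] pos [ 581.67 -111.88  284.97]
side k 3.688 o 200 100
7.85 [ 581.71 -111.89  285.15] [-0.    0.88  0.48  0.  ] [-0.11  0.72 -6.18] 0.1771231701468401
psi 57.02627203193007 joints [-0.39  0.44  1.18  0.    1.52 -1.38]
```

View pics/d_side.png

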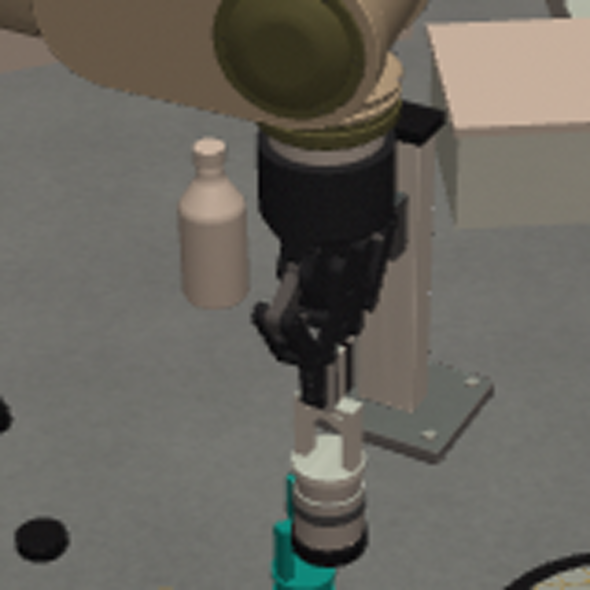

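Request:
{"op": "play_rows", "data": {"steps": [[[0.02,-0.0174,0],[0,0,0]],[[0.02,-0.0174,0],[0,0,0]],[[0.02,-0.0174,0],[0,0,0]],[[0.02,-0.0174,0],[0,0,0]],[[0.02,-0.0174,0],[0,0,0]],[[0.02,-0.0174,0],[0,0,0]],[[0.02,-0.0174,0],[0,0,0]],[[0.02,-0.0174,0],[0,0,0]],[[0.02,-0.0174,0],[0,0,0]],[[0.02,-0.0174,0],[0,0,0]],[[0,0,0.0141],[0,0,0]],[[0,0,0.0141],[0,0,0]],[[0,0,0.0141],[0,0,0]],[[0,0,0.0141],[0,0,0]],[[0,0,0.0141],[0,0,0]],[[0,0,0],[0,0,0]],[[0,0,0],[0,0,0]],[[0,0,0],[0,0,0]]]}}

```text
time_s: 9.65
eef_pos: [554.2, 84.9, 232.9]
ee_rot: [0.0, 0.879, 0.477, 0.0]
force: [-0.0, -0.2, -6.0]
grip_width: 0.177
```

```bash
python3 -c "
from fz import *
fz(4)
look('e',(230,120,340,220),(170,150,290,240))"
```

```text
F [-0.19 -0.18 -6.81] sd [0.28 0.4  0.36] pos [554.07  84.95 232.75]
side k 5.9 o 230 120
top k 6.5 o 170 150
9.95 [553.92  85.   232.45] [0.   0.88 0.48 0.  ] [ 0.14  0.48 -7.16] 0.1806055693020401
psi 57.02875261361174 joints [-0.06  0.39  1.39  0.    1.36 -1.05]
```

View pics/e_side.png

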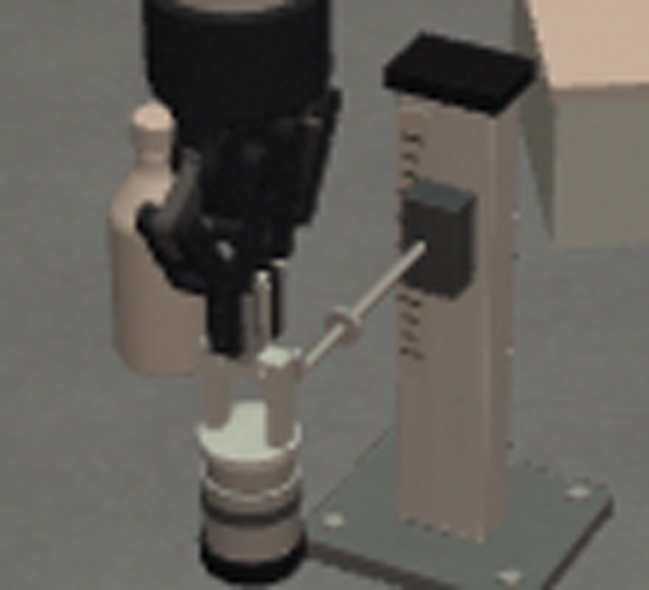

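View pics/e_top.png

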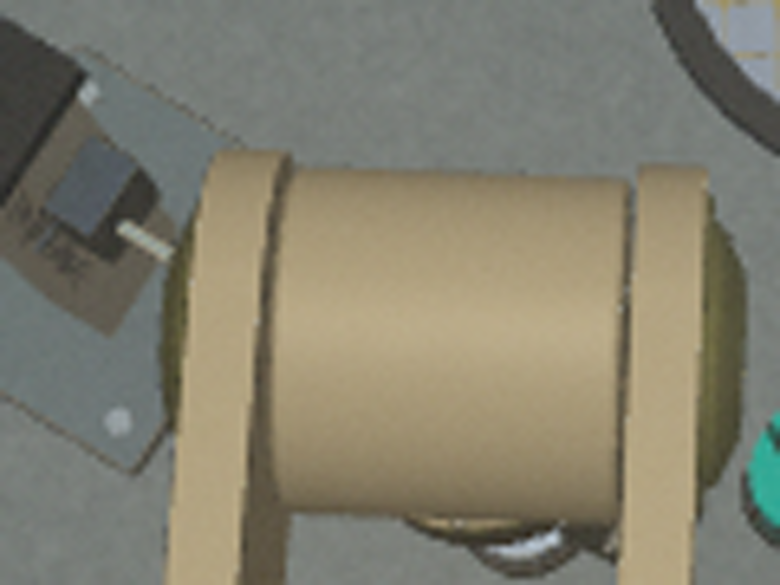

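```bash
cat > ov.py <<'E'
from h import *
def rot(P,x,y,z,a):
    c,s=np.cos(a),np.sin(a);P=np.array(P,float);return np.c_[x+c*P[:,0]-s*P[:,1],y+s*P[:,0]+c*P[:,1],P[:,2]+z]
def lens(x,y,z,a):
    L=[]
    for sx in(-6,6):
        L.append(rot([(sx,-20,68),(sx,-20,112),(sx,20,112),(sx,20,68)],x,y,z,a))
        L.append(rot([(sx,-12,68),(sx,-12,95),(sx,0,102),(sx,12,95),(sx,12,68)],x,y,z,a))
    t=np.linspace(0,2*np.pi,40)
    for h,r in((68,24),(0,24)): L.append(rot(np.c_[r*np.cos(t),r*np.sin(t),0*t+h],x,y,z,a))
    return L
def hook(sx,sy,sz,a):
    t=np.linspace(0,2*np.pi,20)
    return [rot([(97,0,-3),(-22,0,-3),(-22,0,10)],sx,sy,sz,a),rot(np.c_[0*t+18.5,9*np.cos(t),9*np.sin(t)-3],sx,sy,sz,a)]
def draw(cam,src,dst,box,items,shift=(0,0)):
    im=cv2.imread(src);u0,v0,u1,v1=box;k=min(8,780/(u1-u0),590/(v1-v0))
    im=cv2.resize(im[v0:v1,u0:u1],None,fx=k,fy=k,interpolation=cv2.INTER_CUBIC)
    for col,Ls in items:
        for P in Ls:
            p=(proj(cam,P)+shift-[u0-.5,v0-.5])*k
            cv2.polylines(im,[np.round(p).astype(int)],False,col,1,cv2.LINE_AA)
    cv2.imwrite(dst,im)
E
python3 -c "
from ov import *
a=np.radians(57)
draw('side','pics/e_side_full.png','pics/e_ov.png',(230,120,340,220),[((0,255,0),lens(554,85,118.5,a)),((0,0,255),hook(588.3,134.3,200,a))])"
```

```text
(no output)
```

View pics/e_ov.png

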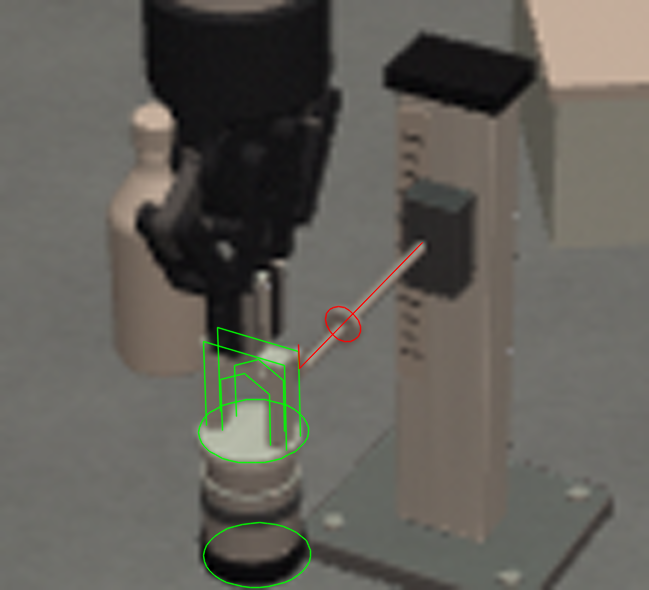

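```bash
python3 -c "
from ov import *
a=np.radians(57)
b=(258,170,296,222)
im=[]
draw('side','pics/e_side_full.png','pics/x1.png',b,[])
draw('side','pics/e_side_full.png','pics/x2.png',b,[((0,255,0),lens(552.3,84,117,a)),((0,0,255),hook(588.3,134.3,200,a))])
x=np.hstack([cv2.imread('pics/x1.png'),cv2.imread('pics/x2.png')]);print(x.shape)
cv2.imwrite('pics/x3.png',cv2.resize(x,None,fx=1.3,fy=1.3))"
```

```text
(416, 608, 3)
```

View pics/x3.png

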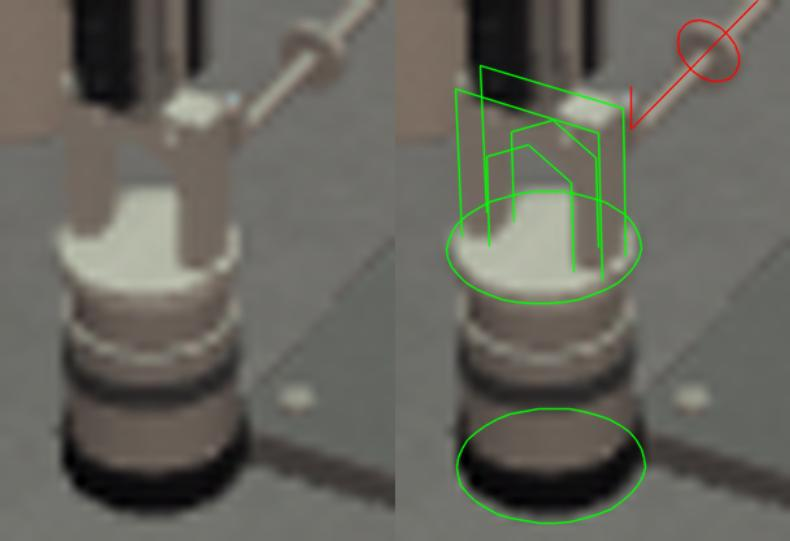

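Request:
{"op": "play_rows", "data": {"steps": [[[0,0.0053,0],[0,0,0]],[[0,0,0],[0,0,0]],[[0.008,0,0],[0,0,0]],[[0.008,0,0],[0,0,0]],[[0.008,0,0],[0,0,0]],[[0.008,0,0],[0,0,0]],[[0.008,0,0],[0,0,0]],[[0.008,0,0],[0,0,0]],[[0.008,0,0],[0,0,0]],[[0.008,0,0],[0,0,0]],[[0.008,0,0],[0,0,0]],[[0.008,0,0],[0,0,0]],[[0,0,0],[0,0,0]],[[0,0,0],[0,0,0]]]}}

```text
time_s: 11.35
eef_pos: [589.9, 133.1, 232.2]
ee_rot: [0.0, 0.879, 0.477, -0.0]
force: [1.0, -0.1, -6.2]
grip_width: 0.178
```

```bash
python3 -c "
from fz import *
fz(3)
look('f',(260,130,330,210))
from ov import *
b=(262,140,312,200)
a=np.radians(57)
draw('side','pics/f_side_full.png','pics/x1.png',b,[])
draw('side','pics/f_side_full.png','pics/x2.png',b,[((0,255,0),lens(588.3,134.3-1.5,118,a)),((0,0,255),hook(588.3,134.3,199,a))])
x=np.hstack([cv2.imread('pics/x1.png'),cv2.imread('pics/x2.png')])
cv2.imwrite('pics/x3.png',x)"
```

```text
F [-0.37 -0.48 -7.28] sd [0.53 0.27 0.38] pos [589.8  132.98 232.27]
side k 7.375 o 260 130
11.55 [589.8  132.96 232.31] [ 0.    0.88  0.48 -0.  ] [-0.03  1.29 -6.48] 0.18224172579330028
psi 57.01490936346266 joints [ 0.03  0.49  1.24 -0.    1.41 -0.97]
```

View pics/x3.png

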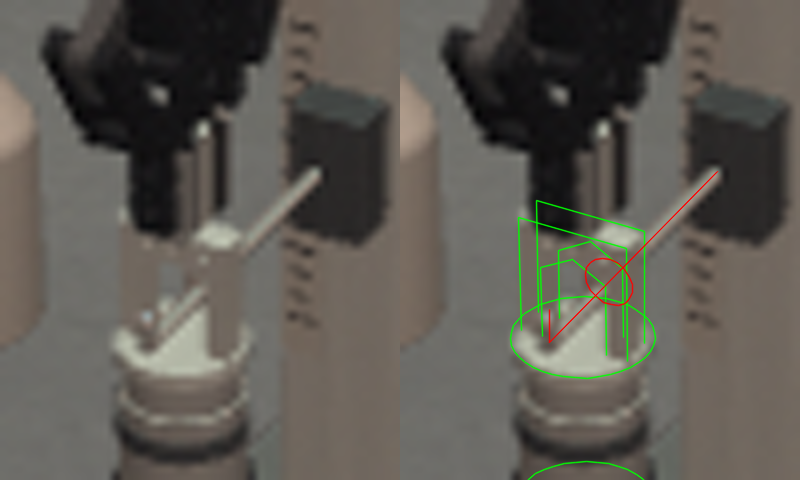

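Request:
{"op": "play_rows", "data": {"steps": [[[0,0,0.0033],[0,0,0]],[[0,0,0.0033],[0,0,0]],[[0,0,0.0033],[0,0,0]],[[0,0,0.0033],[0,0,0]],[[0,0,0.0033],[0,0,0]],[[0,0,0.0033],[0,0,0]],[[0,0,0.0033],[0,0,0]],[[0,0,0.0033],[0,0,0]],[[0,0,0.0033],[0,0,0]],[[0,0,0.0033],[0,0,0]],[[0,0,0.0033],[0,0,0]],[[0,0,0.0033],[0,0,0]],[[0,0,0.0033],[0,0,0]],[[0,0,0.0033],[0,0,0]],[[0,0,0.0033],[0,0,0]],[[0,0,0.0033],[0,0,0]],[[0,0,0.0015],[0,0,0]],[[0,0,0],[0,0,0]]]}}

```text
time_s: 13.35
eef_pos: [589.9, 133.1, 191.5]
ee_rot: [0.0, 0.879, 0.477, 0.0]
force: [-0.7, -0.6, -3.7]
grip_width: 0.181
```

```bash
python3 -c "
from fz import *
fz(12)
look('g',(262,140,312,200))"
```

```text
F [-0.27 -0.18 -4.42] sd [0.87 0.59 0.55] pos [589.9  133.14 191.64]
side k 8 o 262 140
14.0 [589.9  133.11 191.56] [0.   0.88 0.48 0.  ] [ 0.11 -0.34 -3.56] 0.1828425518323744
psi 57.02668903531178 joints [ 0.03  0.52  1.3   0.    1.32 -0.97]
```

View pics/g_side.png

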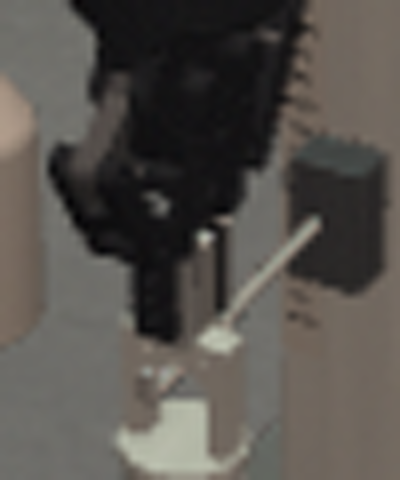

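Request:
{"op": "play_rows", "data": {"steps": [[[0,0,0.0015],[0,0,0]],[[0,0,0.0033],[0,0,0]],[[0,0,0.0033],[0,0,0]],[[0,0,0.0033],[0,0,0]],[[0,0,0.0033],[0,0,0]],[[0,0,0.0033],[0,0,0]],[[0,0,0.0033],[0,0,0]],[[0,0,0.0033],[0,0,0]],[[0,0,0.0033],[0,0,0]],[[0,0,0.0033],[0,0,0]],[[0,0,0.0033],[0,0,0]],[[0,0,0.0015],[0,0,0]],[[0,0,0],[0,0,0]],[[0,0,0],[0,0,0]]]}}

```text
time_s: 15.4
eef_pos: [589.9, 133.1, 164.7]
ee_rot: [0.0, 0.879, 0.477, 0.0]
force: [-0.8, -0.8, -0.5]
grip_width: 0.181
```

```bash
python3 -c "
from fz import *
fz(24)
look('h',(262,140,312,200))"
```

```text
F [-0.4  -0.76 -0.63] sd [0.45 0.44 0.51] pos [589.9  133.14 164.6 ]
side k 8 o 262 140
16.65 [589.9  133.14 164.57] [0.   0.88 0.48 0.  ] [ 0.37 -0.82 -0.85] 0.17850976625385687
psi 57.02683023029792 joints [ 0.03  0.54  1.34 -0.    1.26 -0.97]
```

View pics/h_side.png

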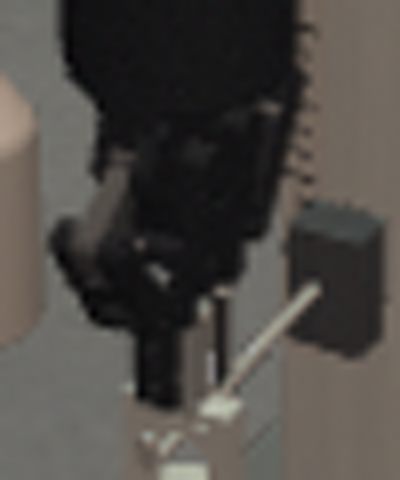

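Request:
{"op": "play_rows", "data": {"steps": [[[0,0,0.0022],[0,0,0]],[[0,0,0.0022],[0,0,0]],[[0,0,0],[0,0,0]],[[0,0,0],[0,0,0]],[[0,0,0],[0,0,0]]]}}

```text
time_s: 17.15
eef_pos: [589.9, 133.2, 161.3]
ee_rot: [0.0, 0.879, 0.477, 0.0]
force: [0.0, -0.6, -0.7]
grip_width: 0.178
```

```bash
python3 -c "
from fz import *
fz(40)
look('i',(262,140,312,200))"
```

```text
F [-0.03 -0.76 -0.25] sd [0.47 0.45 0.43] pos [589.87 133.15 161.26]
side k 8 o 262 140
19.2 [589.88 133.15 161.29] [0.   0.88 0.48 0.  ] [ 0.78 -1.73 -0.22] 0.18001666479168993
psi 57.02953352966202 joints [ 0.03  0.54  1.34 -0.    1.26 -0.97]
```

Request:
{"op": "play_rows", "data": {"steps": [[[0,0,0],[0,0,0]],[[0,0,0],[0,0,0]],[[0,0,0],[0,0,0]],[[0,0,0],[0,0,0]],[[0,0,0],[0,0,0]]], "grip": 0.5}}

```text
time_s: 19.7
eef_pos: [589.9, 133.2, 161.3]
ee_rot: [0.0, 0.879, 0.477, 0.0]
force: [-0.1, 0.0, -0.4]
grip_width: 0.499
```

```bash
python3 -c "
from fz import *
fz(4)
look('j',(240,120,330,220))
look('j2',(240,120,330,220))"
```

```text
F [ 0.01 -0.06 -0.16] sd [0.24 0.68 0.23] pos [589.86 133.16 161.25]
side k 5.9 o 240 120
19.95 [589.87 133.13 161.24] [-0.    0.88  0.48  0.  ] [-0.59 -0.12 -0.09] 0.500591980180812
psi 57.025755717933556 joints [ 0.03  0.54  1.34  0.    1.26 -0.97]
side k 5.9 o 240 120
20.0 [589.88 133.16 161.25] [-0.    0.88  0.48  0.  ] [ 0.31 -0.82 -0.51] 0.49976755897414443
psi 57.02837131880147 joints [ 0.03  0.54  1.34  0.    1.26 -0.97]
```

View pics/j2_side.png

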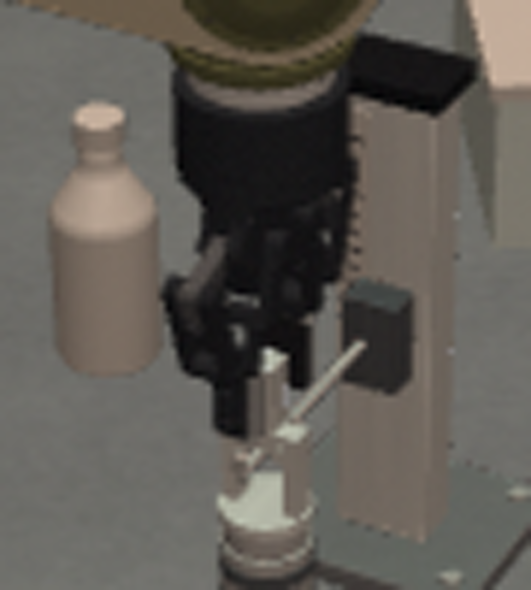

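Request:
{"op": "play_rows", "data": {"steps": [[[0,0,-0.003],[0,0,0]],[[0,0,-0.006],[0,0,0]],[[0,0,-0.012],[0,0,0]],[[0,0,-0.016],[0,0,0]],[[0,0,-0.018],[0,0,0]],[[0,0,-0.018],[0,0,0]],[[0,0,-0.018],[0,0,0]],[[0,0,-0.018],[0,0,0]],[[0,0,-0.018],[0,0,0]],[[0,0,-0.018],[0,0,0]],[[0,0,0],[0,0,0]]]}}

```text
time_s: 21.1
eef_pos: [590.5, 133.2, 272.8]
ee_rot: [0.001, 0.879, 0.477, 0.002]
force: [-0.6, 0.2, 0.1]
grip_width: 0.498
```

```bash
python3 -c "
from fz import *
look('k',(240,120,330,220))
a=cv2.imread('pics/top0.png');cv2.imwrite('pics/kt.png',cv2.resize(a[195:260,398:460],None,fx=9,fy=9,interpolation=cv2.INTER_CUBIC))
a=cv2.imread('pics/side0.png');cv2.imwrite('pics/ks.png',cv2.resize(a[340:405,250:325],None,fx=8,fy=8,interpolation=cv2.INTER_CUBIC))"
```

```text
side k 5.9 o 240 120
21.15 [590.13 133.17 271.31] [0.   0.88 0.48 0.  ] [ 0.09 -0.   -0.65] 0.4985513766492477
psi 57.02875318841128 joints [ 0.03  0.47  1.17  0.    1.5  -0.97]
```

View pics/k_side.png

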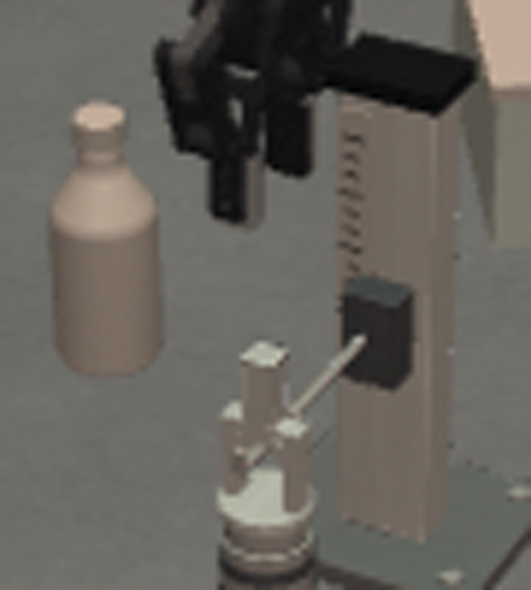

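View pics/kt.png

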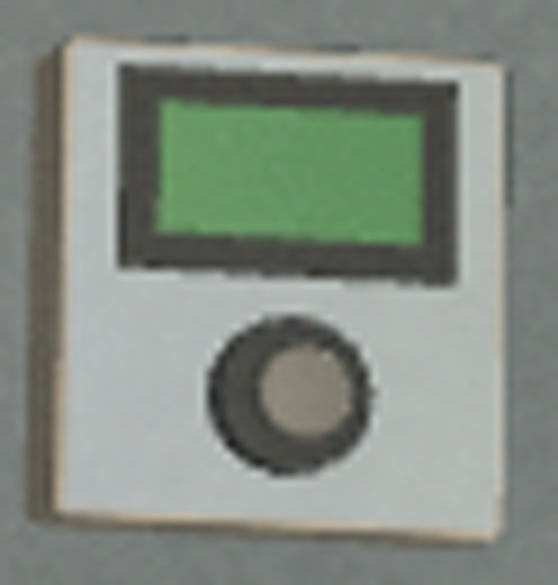

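View pics/ks.png

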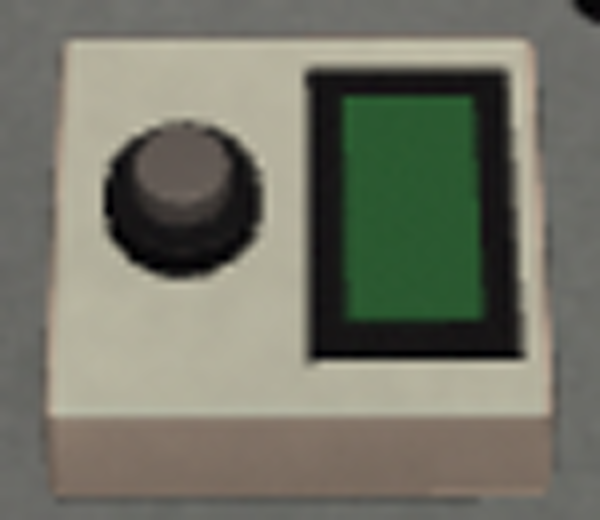

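```bash
python3 -c "
from h import *
np.set_printoptions(precision=1,suppress=True)
t=(398+307/9-.5,195+390/9-.5);s=(250+183/8-.5,340+162/8-.5)
print(tri(s,t),atz('top',t,60),atz('side',s,60))
k=np.array(atz('top',t,60))
"
```

```text
(array([ 527.5, -337.7,   58.3]), array([ 0.3, -0. ,  0. ,  0.4])) [ 528.2 -337.2   60. ] [ 526.8 -339.    60. ]
```

Request:
{"op": "play_rows", "data": {"steps": [[[-0.0357,0.017,0],[0,0,0]],[[-0.0357,0.017,0],[0,0,0]],[[-0.0357,0.017,0],[0,0,0]],[[-0.0357,0.017,0],[0,0,0]],[[-0.0357,0.017,0],[0,0,0]],[[-0.0357,0.017,0],[0,0,0]],[[-0.0357,0.017,0],[0,0,0]],[[-0.0357,0.017,0],[0,0,0]],[[-0.0357,0.017,0],[0,0,0]],[[-0.0357,0.017,0],[0,0,0]],[[-0.0357,0.017,0],[0,0,0]],[[-0.0357,0.017,0],[0,0,0]],[[-0.0357,0.017,0],[0,0,0]],[[-0.0357,0.017,0],[0,0,0]],[[-0.0357,0.017,0],[0,0,0]],[[-0.0357,0.017,0],[0,0,0]],[[0,0,0],[0,0,0]],[[0,0,0],[0,0,0]],[[0,0,0],[0,0,0]],[[0,0,0],[0,0,0]]], "grip": 1}}

```text
time_s: 23.15
eef_pos: [528.1, -336.3, 270.1]
ee_rot: [-0.0, 0.878, 0.478, 0.0]
force: [0.7, 0.1, 0.3]
grip_width: 0.001
```

```bash
python3 -c "
from fz import *
F=fz(6)
look('l',(230,100,350,220),(180,140,300,240))
look('m',(230,100,350,220))
d=np.abs(cv2.imread('pics/l_side.png').astype(int)-cv2.imread('pics/m_side.png')).max(); print('diff',d)
"
```

```text
F [0.03 0.01 0.18] sd [0.36 0.53 0.43] pos [ 528.04 -336.74  270.14]
side k 4.917 o 230 100
top k 5.9 o 180 140
23.55 [ 527.89 -337.17  270.01] [-0.    0.88  0.48  0.  ] [ 0.41  0.2  -0.1 ] -0.0046791941369457475
psi 57.034209417902346 joints [-0.76  0.53  1.09  0.    1.53 -1.75]
side k 4.917 o 230 100
23.6 [ 527.86 -337.22  269.98] [-0.    0.88  0.48 -0.  ] [0.51 0.36 0.  ] 0.0012306153409576976
psi 57.03098720176539 joints [-0.76  0.53  1.09  0.    1.53 -1.75]
diff 36
```

View pics/l_side.png

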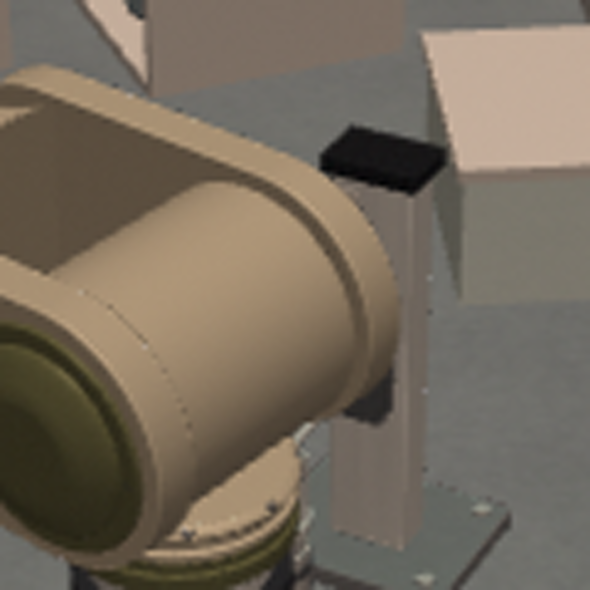

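View pics/l_top.png

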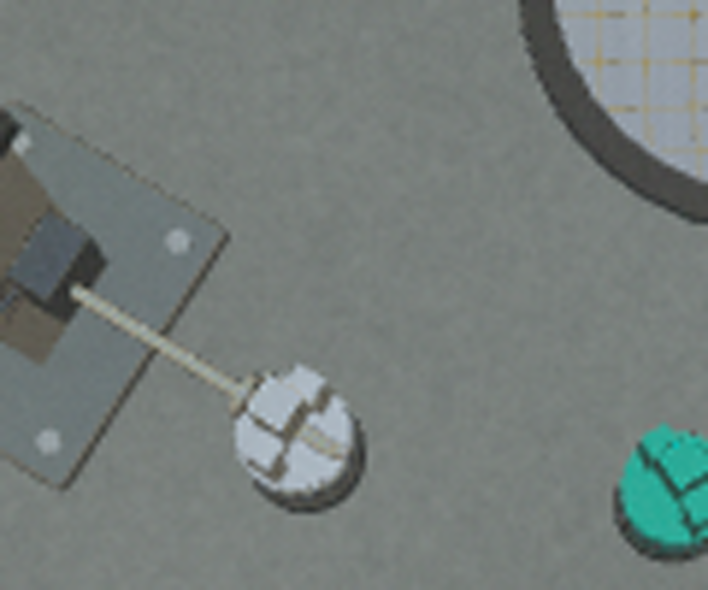

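Request:
{"op": "play_rows", "data": {"steps": [[[0,0,0.0267],[0,0,0]],[[0,0,0.0267],[0,0,0]],[[0,0,0.0267],[0,0,0]],[[0,0,0.0267],[0,0,0]],[[0,0,0.0267],[0,0,0]],[[0,0,0.0267],[0,0,0]],[[0,0,0.0267],[0,0,0]],[[0,0,0.0267],[0,0,0]],[[0,0,0.0267],[0,0,0]],[[0,0,0.012],[0,0,0]],[[0,0,0],[0,0,0]],[[0,0,0],[0,0,0]]]}}

```text
time_s: 24.8
eef_pos: [528.2, -337.6, 81.7]
ee_rot: [0.001, 0.879, 0.477, 0.0]
force: [-0.6, 0.2, 0.8]
grip_width: 0.0
```

```bash
python3 -c "
from fz import *
fz(4)
look('n',(220,300,340,410),(180,140,300,240))
look('o',None,(180,140,300,240))
a,b,c=[cv2.imread(f'pics/{k}_top.png').astype(int)[300:560,180:400] for k in 'lno']
print('diff',np.abs(a-b).max(),np.abs(c-b).max(),np.abs(a-b).mean(),np.abs(b-c).mean())
"
```

```text
F [-0.11  0.2  -0.16] sd [0.7  0.52 0.4 ] pos [ 528.24 -337.63   81.87]
side k 5.364 o 220 300
top k 5.9 o 180 140
25.1 [ 528.02 -337.4    81.31] [0.   0.88 0.48 0.  ] [-0.99  0.13  0.05] -0.001010260164252023
psi 57.028475767846665 joints [-0.76  0.67  1.34  0.    1.12 -1.75]
top k 5.9 o 180 140
25.15 [ 527.96 -337.37   81.18] [0.   0.88 0.48 0.  ] [-0.07  0.12  1.46] 0.0029764079042015786
psi 57.029434421884446 joints [-0.76  0.67  1.34 -0.    1.12 -1.75]
diff 33 25 1.471416083916084 1.341083916083916
```

View pics/n_side.png

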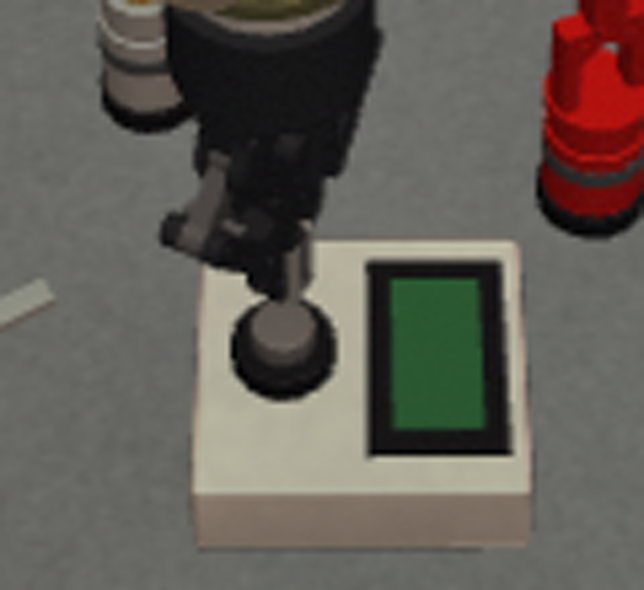

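View pics/o_top.png

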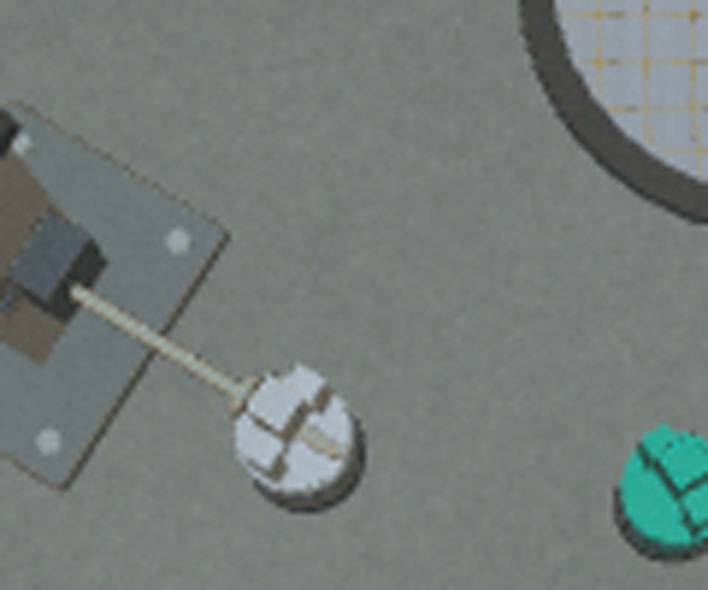

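Request:
{"op": "play_rows", "data": {"steps": [[[0,0,0.0076],[0,0,0]],[[0,0,0.0076],[0,0,0]],[[0,0,0.0076],[0,0,0]],[[0,0,0.003],[0,0,0]],[[0,0,0.002],[0,0,0]],[[0,0,0.002],[0,0,0]],[[0,0,0.002],[0,0,0]],[[0,0,0.002],[0,0,0]],[[0,0,0],[0,0,0]],[[0,0,0],[0,0,0]]]}}

```text
time_s: 26.15
eef_pos: [527.9, -337.3, 56.0]
ee_rot: [0.0, 0.879, 0.477, -0.0]
force: [-3.7, 2.9, 6.2]
grip_width: 0.002
```

```bash
python3 -c "
from fz import *
fz(4)
look('p',(220,300,340,410))"
```

```text
F [-2.97  2.29  6.86] sd [0.29 0.26 0.45] pos [ 527.87 -337.27   56.04]
side k 5.364 o 220 300
26.4 [ 527.84 -337.25   56.01] [ 0.    0.88  0.48 -0.  ] [-3.66  2.31  7.3 ] -0.001636865634818799
psi 57.03287059262436 joints [-0.76  0.71  1.36 -0.    1.07 -1.75]
```

View pics/p_side.png

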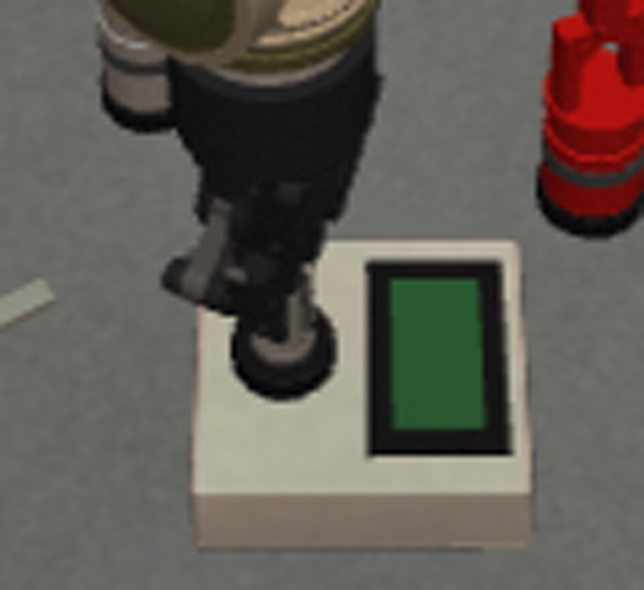

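Request:
{"op": "play_rows", "data": {"steps": [[[0,0,0.0013],[0,0,0]],[[0,0,0.0013],[0,0,0]],[[0,0,0],[0,0,0]],[[0,0,0],[0,0,0]]]}}

```text
time_s: 26.8
eef_pos: [528.0, -337.3, 55.8]
ee_rot: [0.0, 0.879, 0.478, 0.0]
force: [-8.0, 6.5, 20.3]
grip_width: 0.002
```

```bash
python3 -c "
from fz import *
fz(3)
look('q',(220,300,340,410))"
```

```text
F [-8.14  6.   19.72] sd [0.35 0.47 0.37] pos [ 527.95 -337.32   55.77]
side k 5.364 o 220 300
27.0 [ 527.94 -337.31   55.76] [0.   0.88 0.48 0.  ] [-7.61  6.79 20.36] 0.003389657090770532
psi 57.045832193045534 joints [-0.76  0.71  1.36 -0.    1.07 -1.75]
```

View pics/q_side.png

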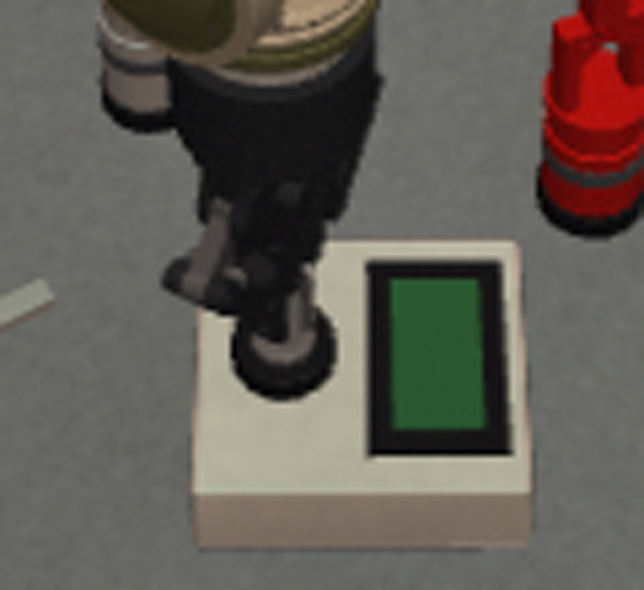

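```bash
python3 -c "
import cv2,numpy as np
x=np.hstack([cv2.resize(cv2.imread(f'pics/{k}_side_full.png')[345:380,258:288],None,fx=13,fy=13,interpolation=cv2.INTER_CUBIC) for k in 'nq']);cv2.imwrite('pics/nq.png',x)"
```

```text
(no output)
```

View pics/nq.png

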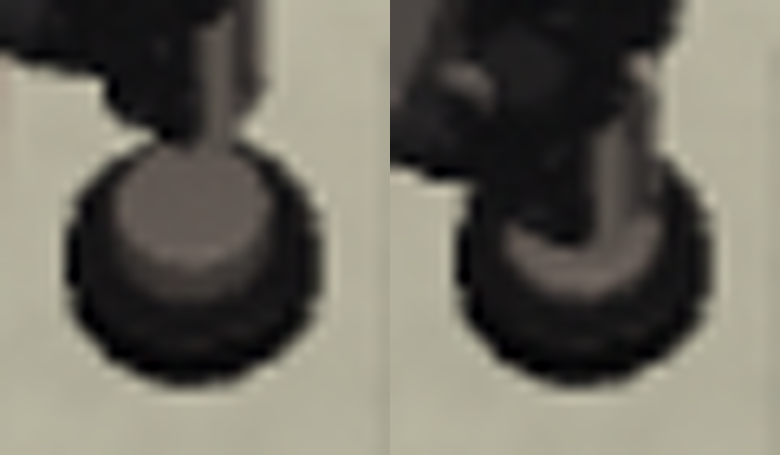

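The key went from standing proud to flush with its ring, so it is fully down. Now I release it.

Request:
{"op": "play_rows", "data": {"steps": [[[0,0,-0.003],[0,0,0]],[[0,0,-0.005],[0,0,0]],[[0,0,-0.008],[0,0,0]],[[0,0,-0.015],[0,0,0]],[[0,0,-0.025],[0,0,0]],[[0,0,-0.03],[0,0,0]],[[0,0,-0.03],[0,0,0]],[[0,0,0],[0,0,0]],[[0,0,0],[0,0,0]],[[0,0,0],[0,0,0]],[[0,0,0],[0,0,0]],[[0,0,0],[0,0,0]]]}}

```text
time_s: 28.2
eef_pos: [527.7, -337.1, 139.7]
ee_rot: [-0.001, 0.879, 0.477, -0.0]
force: [-0.1, 0.3, -0.4]
grip_width: 0.002
```

```bash
python3 -c "
from fz import *
fz(4)
look('r',(220,300,340,410),(180,140,300,240))
a,b=[cv2.imread(f'pics/{k}_top.png').astype(int)[300:560,180:400] for k in 'or']
print('diff',np.abs(a-b).max(),np.abs(a-b).mean())
a,b=[cv2.imread(f'pics/{k}_side_full.png')[345:380,258:288] for k in 'nr']
cv2.imwrite('pics/nr.png',np.hstack([cv2.resize(x,None,fx=13,fy=13,interpolation=cv2.INTER_CUBIC) for x in(a,b)]))"
```

```text
F [-0.55  0.09 -0.41] sd [0.37 0.4  0.52] pos [ 527.78 -337.21  140.1 ]
side k 5.364 o 220 300
top k 5.9 o 180 140
28.5 [ 527.84 -337.26  140.38] [-0.    0.88  0.48 -0.  ] [ 0.53 -0.06  0.93] -0.0008328234848562502
psi 57.02684772524974 joints [-0.76  0.61  1.29  0.    1.24 -1.75]
diff 14 1.3168706293706294
```

View pics/nr.png

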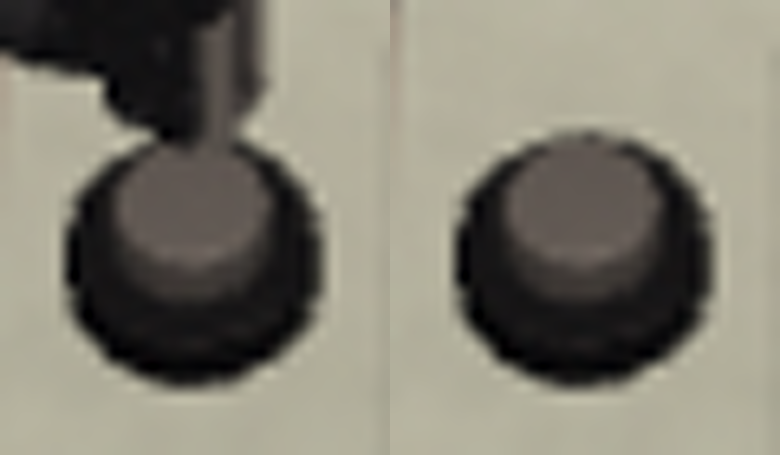

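View pics/r_top_full.png

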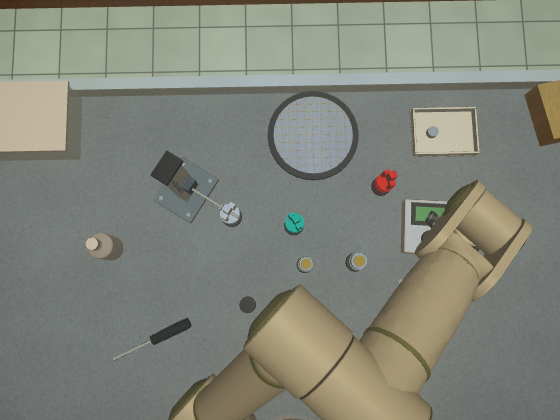

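The key is back up, the lens hangs still at top (230,213), and the other objects have not moved.

```bash
python3 -c "
from rig import ctrl
print(ctrl.finish_job())"
```

```text
the job is handed in; nothing more can be done
None
```

The steel objective hangs on the sprung hook, and the record key was pressed fully down and released. I handed the job in at about 28.5 s; no verdict is reported.

- **Hanging:** I gripped the objective by its stem, weighed it at about 6.7 N with the wrist force sensor, and passed the window over the hook. I then lowered it at about 25 mm/s until the wrist carried about 0.25 N, which is within sensor bias, and let go. The estimated dip is about 50 mm.
- **Pressing the key:** Top pictures taken 1.6 s apart, before pressing, showed no movement of the objective. Pressing hit a hard stop at z ≈ 55.8 mm with about 20 N of force. The side picture showed the key flush with its ring when pressed, and standing up again after release.
- **Last checks:** After release the objective was still in the same place in the top picture. The bottle, the plain objectives and the look-alikes showed no visible movement, and the tool was about 80 mm clear of the key.
- **Not confirmed:** I could not measure the hook's speed directly. The side camera also disagreed with the robot by about 2 to 4 mm, and I corrected for that by comparing positions within the pictures.

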